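# Slide finished cartons from the catch tray into the drop-front tote

## Robot

A 6-joint arm with a two-finger parallel gripper is mounted at the origin on the work surface; the furniture and walls round the work are solid. World frame = base frame: x ahead of the robot, y to its left, z up, the work surface at z = 0. Lengths are in m, angles in rad, forces in N, time in s.
With the tool pointing down it reaches from about 0.15 to 0.775 m from the base axis. Payload 6.1 kg.
Tool frame: the origin (TCP) lies between the finger pads; the fingertips stand 11 mm ahead of it and the grasp point (between the pads) lies 8 mm behind it; z points along the fingers, y is the line along which they close (so a half turn about z gives the same grasp; the last joint's range is limited). The gripper opens to 85 mm and grips with 20 to 120 N. Pads are 22 mm wide; open, the fingers measure 114 mm over their backs; the gripper's body (76 mm by 85 mm) begins 54 mm behind the grasp point. The pads swing forward as they close: fully open they stand 13 mm farther back than shut.
Start: joints at [-1.131, 0.126, -0.04, 1.405, 0, 1.571], TCP at [0.224, -0.475, 0.242] pointing down, gripper open.
Joint ranges: [-2.72, 2.72], [-0.95, 1.95], [-1.27, 1.35], [-1.78, 2.02], [-1.46, 1.47], [-3.14, 3.14]. Speed limits (rad/s): [2.39, 2.39, 3.01, 3.14, 3.14, 3.14].

## Interface

Orientations are given as a unit quaternion [x, y, z, w].
In Python, from plant import monitor, vision, bot gives the robot as it stands.
- The arm moves only by the shell command python3 -m pendant 'ROWS' [FORCE]. ROWS is a JSON object whose one key "plan" holds a list of rows, each a list of 3 entries, a list of its own where there are three numbers: the finger opening in mm, from 0 to 85.4, then the shift along the tool's x, y, z in mm, then the turn about the tool's z in degrees. In form: {"plan": [[hand, [x, y, z], yaw], ...]}. A call has 1 to 10 rows; each row is the pose to reach, as a shift and turn from the pose commanded when the call began, along the tool's axes at that moment; what a row does not reach only later rows make up. A row lasts 1/12 s, in which the tool goes at most 41.7 mm and 7.16 degrees, less where a joint would pass 70% of its speed; a pose out of reach is approached as far as the arm can. A call with a gripper value outside its range is refused whole. The fingers move at their own pace and stop on an object; FORCE is the grip in N (left out, the last holds). Time passes only in rows, so rows that repeat a pose let the fingers close. It gives the time, the measured TCP pose, the force, the opening and the grip force at its end, in the units of the state.
- monitor.get_obs(): the state, without advancing time (a new reading comes with each control period).
- vision.camera(name): name is "side" or "top" or "wrist"; returns (picture, depth): 400x640x3 uint8, blue, green, red; 400x640 float32, m along the optical axis (not along the pixel's ray), 0 where there is no reading.
- vision.camera_model(name): a dict with "fx", "fy", "cx", "cy" (pixels), "dist" ([k1, k2, p1, p2, k3] as OpenCV has them; the pictures are not rectified), "cam_to_world" (4x4, takes a point from camera to world coordinates). Camera axes: x right, y down, z forward; pixel columns grow to the right and rows downward; lengths in m; the calibration is good to about 2 mm. A picture is of the moment at which its call begins: read the wrist's pose just before it. camera_model takes no time and is no camera call; for the wrist camera it gives the pose at the moment of the call.
- bot.sign_off(): hands the job in; it is judged then, once.
The state is a dict: "clock": time; "joint_positions": joint angles; "joint_velocities": joint speeds; "joint_torque": joint torques, N m; "position": TCP position; "eef_rot": TCP orientation; "force": force on the tool from outside, world axes, zero at the start; "moment": the same for the moment, N m; "grip_width": finger opening in m; "gripper_force": force on a finger pad.
Only numpy, scipy, OpenCV 4.12 (cv2) and the standard library are available. Lean on these libraries where they do the work, as an engineer would, in place of code of your own. Each camera call takes 0.05 s, during which the arm holds its last target. There are 200 camera calls.

## Task

Clear the two finished white cartons out of the labelling machine's catch tray into the blue tote docked at its mouth: swing the tote's front down with its side lever so that it bridges to the tray, slide both cartons, lying flat, over it into the tote, and push them fully home one behind the other so that the front can be swung fully shut behind them. They are too wide to grip and pass the mouth only when square to it, so line them up along the tray's far fence. Never tip a carton, leave the tape roll where it lies in the tray, and do not knock over the bottle.

Things in the scene. Friction and masses are not known exactly. Their poses are not given: they have to be found in the camera images.
- station: fixed grey labelling machine with steel catch tray and tote dock, one body. Origin on the bench at the hinge line of the tote's front; x across the tray away from the robot, y up-stream from tote to machine (mm, this frame). Flat plastic-lined deck, top z 42, x -180 to 118, y 48 to 393. Near edge: only a lip, top z 50. Machine from y 393: hood 116 high, from y 438 housing 205 high
- tray_fence (a point): foot of the far fence at the mouth: (118, 48, 42) mm in the station frame. The fence's inner face is x = 118 mm along the whole deck, y 48 to 393 mm; its top is at z 69 mm
- end_plate (a point): top inner end of the end plate: (-46, 48, 69) mm in the station frame. The plate, 3 mm thick, closes the tote end of the tray from x = -180 to -42 mm (rolled edge), top z 69 mm; from there to the far fence, 160 mm, is the open mouth
- tote: blue open tote fixed in the dock. Origin: middle of the front edge of its inner floor, (38.5, 0, 36) mm in the station frame, same axes. Inside 162 wide (x -81 to 81), 186 deep (y -186 to 0): two cartons one behind the other. Rim 46.5 above its floor, 15 wide. Side walls flare out 5 over the first 15. Floor steps down 4 from deck to lowered front and 2 more to the tote floor
- front (a joint): drop front of the tote, hinged at its lower edge along station x (axis at y 0, z 38 mm): 0 rad shut (upright, 43 mm high), 1.57 rad fully down, lying level as a bridge between tote and deck (y 0 to 43 mm). Stiff hinge, 0.06 N m: stays where it is left; about 1 N at the lever's end moves it
- lever_grip (a point): end of the front's side lever, a smooth 70 mm rod, 8 mm thick (end 13), turning with the front about its hinge outside the tote's near wall at station x -78 mm. Shut: leans 60 degrees to the tote's back (end at station y -61, z 73 mm); down: 30 degrees the other way (y +35, z 99); upright between, z 108. Push its end along +y to open, -y to shut, fingertips 20 mm under its end, rising with it
- carton_1: loose white carton with a lid seam and a label on top, 150 (x) x 90 (y) x 36 (z) mm, about 0.24 kg, lying flat on the deck; origin in the middle of its underside, z up. Starts nearer the mouth
- carton_2: a second carton, the same, starting nearer the machine
- tape_roll: roll of dark tape lying flat in the tray near its near lip, loose, 58 mm across, 19 mm high; origin in the middle of its underside; stays there
- bottle: white bottle with a cap, loose, standing on the bench on the robot's side of the tote, 66 mm across, 130 mm high; origin in the middle of its base

How it is judged:
By the outcome, as a careful person would: the job done as asked, in the order asked, and still so for the second after the job is handed in, with the robot touching nothing.
It also fails if it takes over 72 s, if anything falls off the work surface, if the arm or the gripper's body presses on something with over 40 N, if the wrist force passes 120 N, or if a joint passes its speed limit or range.

## Working session

There is one attempt and no reset: what is moved stays moved. The work goes in short steps, Python scripts to look and compute and a shell command to move; the robot and the scene stay as the last step left them, time stands still between calls to the robot, and variables do not carry over. Pictures are saved under pics/ and viewed, at most 10 in all, crops included, and the job is handed in when it is done.

```bash
ls; mkdir -p pics
python3 - <<'E'
from plant import monitor, vision, bot
import cv2, numpy as np
o=monitor.get_obs(); print(o['clock'],o['position'],o['eef_rot'],o['force'],o['grip_width'])
for n in('top','side'):
    p,d=vision.camera(n); cv2.imwrite(f'pics/{n}0.png',p); np.save(f'pics/{n}0.npy',d)
    m=vision.camera_model(n); print(n,{k:np.round(v,4).tolist() for k,v in m.items()})
E
```

```text
pics
0.0 [ 0.22338092 -0.4746745   0.24151855] [ 9.75913826e-01  2.18154913e-01 -1.64753883e-04 -7.81941144e-04] [ 0.58789988 -0.0314789  -0.56595225] 0.08547475871753688
top {'fx': 465.9478, 'fy': 465.9478, 'cx': 325.0124, 'cy': 193.7464, 'dist': [-0.0997, 0.0, 0.0, 0.0, 0.0], 'cam_to_world': [[-0.0266, -0.9883, 0.1504, 0.3829], [-0.9994, 0.0231, -0.0249, 0.0354], [0.0212, -0.151, -0.9883, 1.0455], [0.0, 0.0, 0.0, 1.0]]}
side {'fx': 428.6579, 'fy': 428.6579, 'cx': 320.9184, 'cy': 202.0601, 'dist': [-0.0169, 0.0, 0.0, 0.0, 0.0], 'cam_to_world': [[-0.9457, -0.1625, 0.2814, 0.2011], [-0.3249, 0.4682, -0.8217, 0.9456], [0.0018, -0.8685, -0.4956, 0.611], [0.0, 0.0, 0.0, 1.0]]}
```

View pics/top0.png

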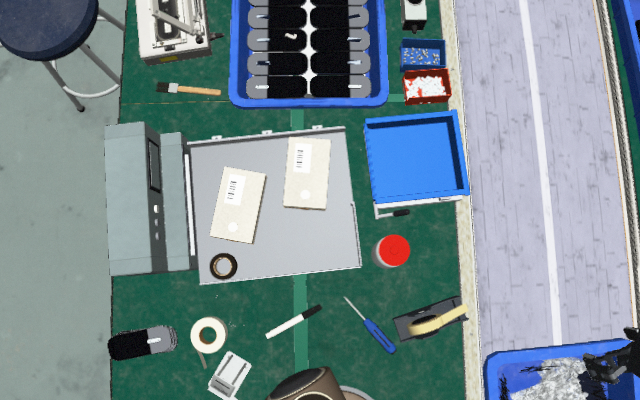

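View pics/side0.png

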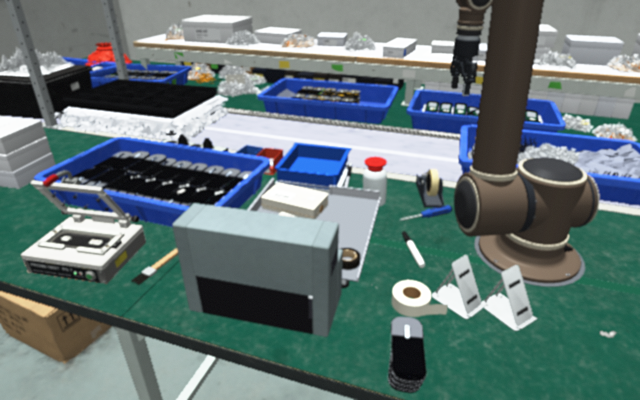

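```bash
cat > h.py <<'E'
import cv2, numpy as np
from plant import monitor, vision, bot
def world(n,d,m=None):
    m=m or vision.camera_model(n); h,w=d.shape
    K=np.array([[m['fx'],0,m['cx']],[0,m['fy'],m['cy']],[0,0,1.]])
    uv=np.stack(np.meshgrid(np.arange(w),np.arange(h)),-1).reshape(-1,1,2).astype(np.float64)
    n_=cv2.undistortPoints(uv,K,np.array(m['dist'])).reshape(h,w,2)
    P=np.dstack([n_*d[...,None],d]); T=np.array(m['cam_to_world'])
    return P@T[:3,:3].T+T[:3,3]
def project(n,P,m=None):
    m=m or vision.camera_model(n); T=np.linalg.inv(np.array(m['cam_to_world']))
    K=np.array([[m['fx'],0,m['cx']],[0,m['fy'],m['cy']],[0,0,1.]])
    r,_=cv2.Rodrigues(T[:3,:3])
    return cv2.projectPoints(np.asarray(P,float).reshape(-1,1,3),r,T[:3,3],K,np.array(m['dist']))[0].reshape(-1,2)
def ortho(n,p,z,x0,x1,y0,y1,s=1000):  # rows: x decreasing, cols: y decreasing
    xs=np.arange(x1,x0,-1/s); ys=np.arange(y1,y0,-1/s)
    Y,X=np.meshgrid(ys,xs); uv=project(n,np.dstack([X,Y,np.full_like(X,z)])).reshape(X.shape+(2,)).astype(np.float32)
    return cv2.remap(p,uv[...,0],uv[...,1],cv2.INTER_CUBIC)
E
python3 - <<'E'
from h import *
p=cv2.imread('pics/top0.png'); d=np.load('pics/top0.npy'); W=world('top',d)
hsv=cv2.cvtColor(p,cv2.COLOR_BGR2HSV); z=W[...,2]
roi=np.zeros(z.shape,bool); roi[100:290,180:480]=1
def rects(mask,name,amin=150):
    mask=cv2.morphologyEx(mask.astype(np.uint8),cv2.MORPH_OPEN,np.ones((3,3)))
    n,l,s,_=cv2.connectedComponentsWithStats(mask)
    for i in range(1,n):
        if s[i,4]<amin: continue
        q=W[l==i]; (c,sz,a)=cv2.minAreaRect((q[:,:2]*1000).astype(np.float32))
        print(name,np.round(c,1),np.round(sz,1),round(a,1),'z',np.round(np.median(q[:,2])*1000,1),s[i,4])
inner=np.zeros_like(roi); inner[132:265,200:350]=1
rects((z>.066)&(z<.09)&inner,'carton')
blue=(hsv[...,0]>98)&(hsv[...,0]<125)&(hsv[...,1]>120)
r2=np.zeros_like(roi); r2[105:210,358:475]=1
rects(blue&(z>.076)&(z<.09)&r2,'rim'); rects((z>.11)&(z<.14)&roi,'bottle',50)
rects((z>.052)&(z<.066)&inner,'tape',30)
rects((hsv[...,2]<90)&(hsv[...,1]<90)&roi,'dark',60)
q=W[inner&(abs(z-.042)<.006)]; print('deck z',np.median(q[:,2]))
o=ortho('top',p,.042,.22,.62,-.28,.32); cv2.imwrite('pics/ortho.png',cv2.resize(o,None,fx=1.33,fy=1.33))
E
```

```text
carton [578.3  47.7] [ 90.1 150.6] 84.4 z 78.3 2964
carton [513.  195.4] [ 91.9 151.4] 78.4 z 78.3 3112
rim [ 607.9 -185.1] [187.9 209.3] 4.4 z 82.2 1780
bottle [495.1 296.6] [230.5  18.9] 1.1 z 115.5 811
bottle [ 407.9 -119.8] [61.  61.3] 70.6 z 128.3 779
tape [400.5 229.3] [53.2 23.1] 88.9 z 60.2 174
dark [639.5 310.4] [43.3 14.3] 0.7 z 78.4 103
dark [ 488.  -155.4] [10.9 46.3] 5.1 z 76.2 83
dark [394.9 167.4] [ 27.5 263.7] 0.8 z 81.1 112
deck z 0.04223643023663026
```

View pics/ortho.png

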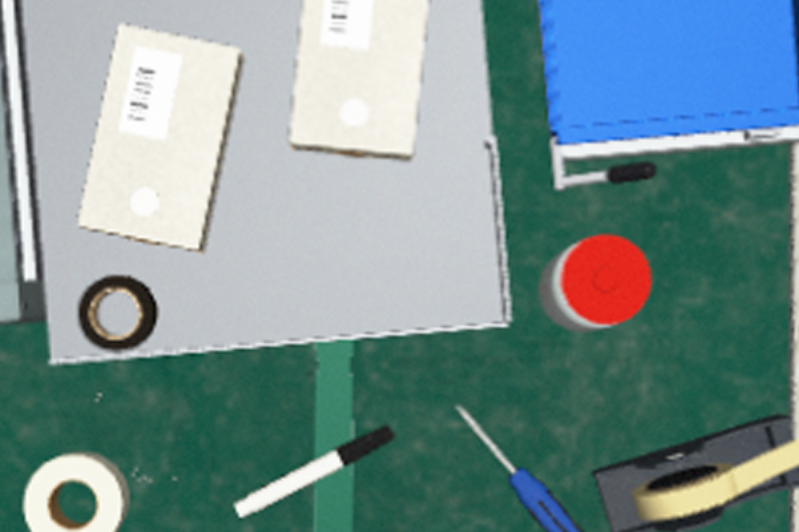

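```bash
cat > ov.py <<'E'
from h import *
import sys
O=np.array([float(sys.argv[1]),float(sys.argv[2])]);t=np.radians(float(sys.argv[3]))
R=np.array([[np.cos(t),-np.sin(t)],[np.sin(t),np.cos(t)]])
p=cv2.imread('pics/top0.png'); s=2.6; x0,y0=180,100
img=cv2.resize(p[100:290,180:480],None,fx=s,fy=s,interpolation=cv2.INTER_CUBIC)
def pl(pts,c):
    P=np.array(pts,float); w=np.c_[(O+P[:,:2]@R.T),P[:,2]]/1000
    uv=(project('top',w)+.5-[x0,y0])*s-.5
    cv2.polylines(img,[np.round(uv*8).astype(int)],False,c,1,cv2.LINE_AA,3)
r=(0,0,255);g=(0,255,0)
pl([(118,48,42),(118,393,42)],r); pl([(118,48,69),(118,393,69)],g)
pl([(-180,393,50),(-180,48,50)],r); pl([(-180,48,69),(-46,48,69)],g)
pl([(118,48,42),(-42,48,42)],r)
pl([(-42.5,0,82.5),(-42.5,-186,82.5),(119.5,-186,82.5),(119.5,0,82.5)],r)
pl([(-57.5,0,82.5),(-57.5,-201,82.5),(134.5,-201,82.5),(134.5,0,82.5)],g)
pl([(-78,0,38),(-78,-61,73)],r)
cv2.imwrite(sys.argv[4],img)
E
python3 ov.py 561.4 -90 4.6 pics/ov1.png
```

```text
(no output)
```

View pics/ov1.png

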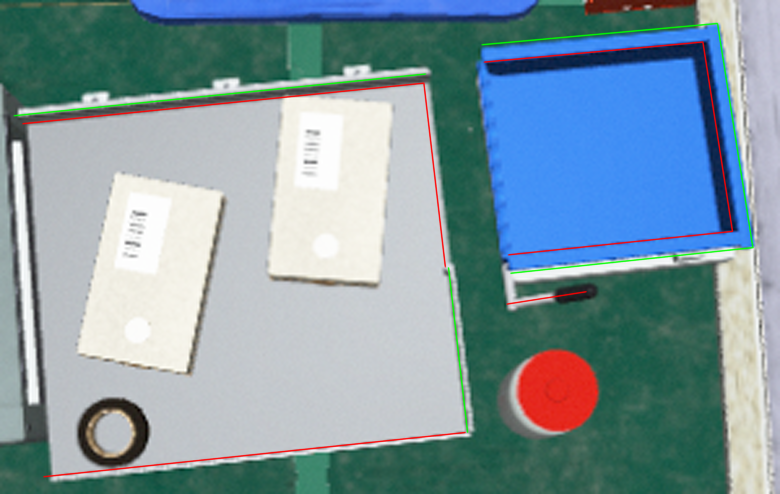

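```bash
cat >> h.py <<'E'
from scipy.spatial.transform import Rotation as Ro
O=np.array([561.4,-90.,0]); RS=Ro.from_euler('z',4.6,degrees=True).as_matrix()
def to_st(w): return (np.asarray(w)*1000-O)@RS
def st(tgt=None):
    o=monitor.get_obs(); p=to_st(o['position']); T=RS.T@Ro.from_quat(o['eef_rot']).as_matrix()
    print('t%.2f'%o['clock'],'TCP',p.round(1),'toolx@%.1f'%np.degrees(np.arctan2(T[1,0],T[0,0])),'j6 %.2f'%o['joint_positions'][5],'F',(np.array(o['force'])@RS).round(1),'w%.1f'%(o['grip_width']*1000),'gf%.1f'%o['gripper_force'])
    if tgt is not None: print('shift',((np.array(tgt)-p)@T).round(1))
if __name__=='__main__':
    import sys; st([float(a) for a in sys.argv[1:4]] if len(sys.argv)>3 else None)
E
python3 h.py -76 -92 160
python3 - <<'E'
from h import *
d=np.load('pics/top0.npy'); S=to_st(world('top',d))
for (u,v) in [(535,266),(620,260),(700,255),(509,285),(509,300),(575,293)]:
    x,y=int(180+u/2.6),int(100+v/2.6); print((u,v),S[y-1:y+2,x].round(0).tolist())
q=S[S[...,2]>100]; q=q[(abs(q[:,0]+155)<60)&(abs(q[:,1]+17)<60)]; print('bottle',q.min(0),q.max(0))
E
python3 -m pendant '{"plan":[[0,[367,-146,82],20.6],[0,[367,-146,82],20.6],[0,[367,-146,82],20.6],[0,[367,-146,82],20.6],[0,[367,-146,82],20.6],[0,[367,-146,82],20.6],[0,[367,-146,82],20.6],[0,[367,-146,82],20.6],[0,[367,-146,82],20.6],[0,[367,-146,82],20.6]]}' ; python3 h.py -76 -92 120
```

```text
t0.10 TCP [-367.8 -356.4  241.6] toolx@20.6 j6 1.57 F [0.9 0.  0.5] w85.7 gf0.0
shift [ 366.1 -144.7   81.8]
(535, 266) [[-52.0, -20.0, 83.0], [-54.0, -19.0, 85.0], [-50.0, -28.0, 29.0]]
(620, 260) [[-49.0, -103.0, 29.0], [-51.0, -103.0, 29.0], [-53.0, -102.0, 31.0]]
(700, 255) [[-54.0, -168.0, 47.0], [-56.0, -167.0, 49.0], [-57.0, -171.0, 36.0]]
(509, 285) [[-60.0, -3.0, 43.0], [-63.0, -2.0, 44.0], [-64.0, -3.0, 39.0]]
(509, 300) [[-73.0, -2.0, 41.0], [-75.0, -1.0, 42.0], [-77.0, -1.0, 41.0]]
(575, 293) [[-76.0, -52.0, 76.0], [-78.0, -52.0, 77.0], [-80.0, -51.0, 80.0]]
bottle [-185.99952595  -48.79351762  122.5309176 ] [-124.25735466   13.69594411  135.92367305]
clock: 0.93
position: [0.4943, -0.1847, 0.1596]
eef_rot: [0.999, 0.04, -0.0, -0.0]
force: [1.5, -0.6, -0.2]
grip_width: 0.0001
gripper_force: 0.0
t0.93 TCP [-74.5 -89.  159.6] toolx@0.0 j6 2.70 F [ 1.4 -0.7 -0.2] w0.1 gf0.0
shift [-1.5  3.  39.6]
```

```bash
python3 -m pendant '{"plan":[[0,[-1.5,7,30],0],[0,[-1.5,7,60],0],[0,[-1.5,7,91],0],[0,[-1.5,7,91],0],[0,[-1.5,7,91],0]]}' >/dev/null; python3 h.py
python3 -m pendant '{"plan":[[0,[0,-6,-2],0],[0,[0,-12,-4],0],[0,[0,-18,-8],0],[0,[0,-24,-12],0],[0,[0,-30,-16],0],[0,[0,-36,-19],0],[0,[0,-42,-22],0],[0,[0,-48,-24],0],[0,[0,-54,-26],0],[0,[0,-60,-28],0]]}'>/dev/null; python3 h.py
python3 -m pendant '{"plan":[[0,[0,-6,-1],0],[0,[0,-12,-2],0],[0,[0,-18,-2],0],[0,[0,-22,-1],0],[0,[0,-26,0],0],[0,[0,-30,2],0],[0,[0,-34,4],0],[0,[0,-38,6],0],[0,[0,-41,7],0],[0,[0,-43,7],0]]}'>/dev/null; python3 h.py
python3 - <<'E'
from h import *
p,d=vision.camera('top'); cv2.imwrite('pics/t1.png',cv2.resize(p[100:290,180:480],None,fx=2.6,fy=2.6));
E
```

```text
t1.35 TCP [-78.4 -97.1  68. ] toolx@0.0 j6 2.69 F [ 1.2 -0.7  0.8] w-0.3 gf0.0
t2.18 TCP [-77.1 -37.1  97.4] toolx@0.0 j6 2.79 F [ 0.7 -0.7 -0.5] w-0.3 gf0.4
t3.02 TCP [-77.1   4.4  90. ] toolx@-0.0 j6 2.88 F [-0.7 -8.8  1.1] w0.2 gf3.9
```

View pics/t1.png

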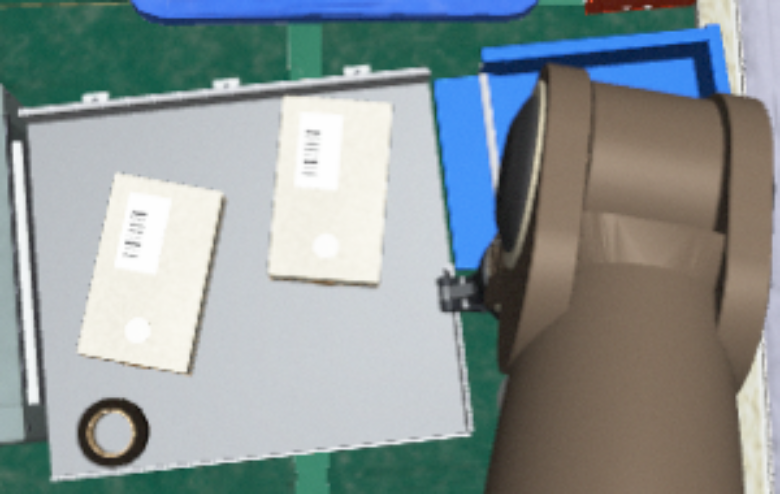

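```bash
python3 -m pendant '{"plan":[[0,[0,12,0],0],[0,[0,12,-40],0],[20,[0,5,-80],0],[60,[-5,-35,-80],0],[60,[-8,-75,-80],0],[60,[-8,-115,-70],0],[60,[-8,-132,-30],0],[60,[-8,-132,5],0],[60,[-8,-132,24],0],[60,[-8,-132,24],0]]}'>/dev/null; python3 h.py
python3 -m pendant '{"plan":[[60,[6,0,0],0],[60,[12,0,0],0],[60,[18,0,0],0],[60,[23,0,0],0],[60,[28,0,0],0],[60,[32,0,0],0],[60,[36,0,0],0],[60,[39,0,0],0],[60,[41,0,0],0],[60,[41,0,0],0]]}'>/dev/null; python3 h.py
cat > seg.py <<'E'
from h import *
import sys
p,d=vision.camera('top'); S=to_st(world('top',d)); hsv=cv2.cvtColor(p,cv2.COLOR_BGR2HSV)
zt=float(sys.argv[1]) if len(sys.argv)>1 else 78
m=(S[...,2]>zt-7)&(S[...,2]<zt+7)&(S[...,0]>-140)&(S[...,0]<117)&(S[...,1]>-190)&(S[...,1]<390)&(hsv[...,2]>100)&(hsv[...,1]<70)
m=cv2.morphologyEx(m.astype(np.uint8),cv2.MORPH_OPEN,np.ones((3,3)))
n,l,s,_=cv2.connectedComponentsWithStats(m)
for i in range(1,n):
    if s[i,4]<400: continue
    c,sz,a=cv2.minAreaRect(S[l==i][:,:2].astype(np.float32)); print('carton',np.round(c,1),np.round(sz,1),round(a,1),s[i,4],'ext',S[l==i].min(0).round(0)[:2],S[l==i].max(0).round(0)[:2])
if len(sys.argv)>2: cv2.imwrite(sys.argv[2],cv2.resize(p[100:290,180:480],None,fx=2.6,fy=2.6))
E
python3 seg.py 78 pics/t2.png
```

```text
t3.90 TCP [-88.3 135.8  62. ] toolx@0.2 j6 3.14 F [-0.9 -0.4  0.2] w59.8 gf0.0
t4.73 TCP [-45.6 135.8  66.1] toolx@0.2 j6 3.14 F [-7.6  0.   6. ] w60.2 gf5.5
carton [-25.6 288.2] [ 92.  150.6] 74.0 3020 ext [-107.  233.] [ 56. 350.]
```

View pics/t2.png

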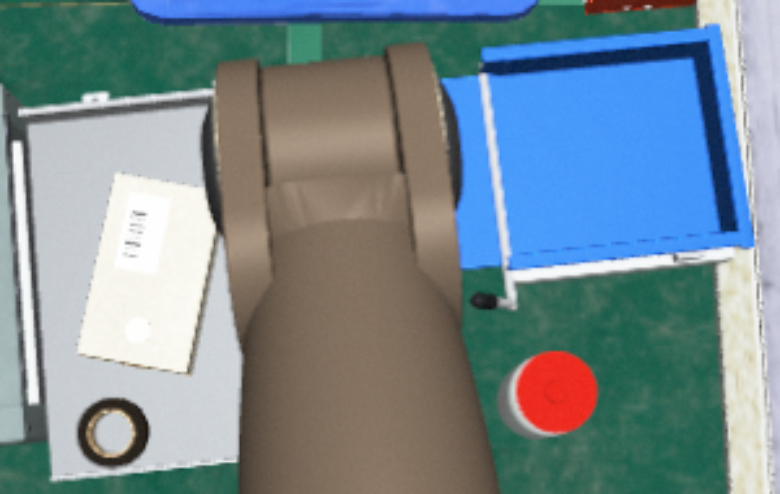

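```bash
python3 h.py; python3 -m pendant '{"plan":[[60,[-12,0,0],0],[60,[-25,0,-30],0],[80,[-60,0,-70],-7],[80,[-100,0,-100],-14],[80,[-140,0,-100],-21],[80,[-160,0,-100],-28],[80,[-160,0,-100],-35],[80,[-160,0,-100],-42],[80,[-160,0,-100],-49],[80,[-160,0,-100],-56]]}'>/dev/null; python3 h.py; python3 seg.py
```

```text
t4.78 TCP [-45.6 135.8  66.2] toolx@0.2 j6 3.14 F [-7.9 -0.1  5.1] w60.2 gf5.4
t5.62 TCP [-203.7  135.3  166.8] toolx@56.5 j6 2.16 F [0.2 0.5 0.2] w80.1 gf0.0
carton [ 35.3 136.2] [ 90.1 151.3] 78.0 2941 ext [-46.  77.] [116. 195.]
carton [-25.9 288.4] [ 91.6 150.6] 73.6 3063 ext [-107.  225.] [ 57. 350.]
```

```bash
python3 -m pendant '{"plan":[[40,[0,0,0],-7],[40,[0,0,0],-14],[40,[0,0,0],-21],[40,[0,0,0],-28],[40,[0,0,0],-35],[40,[0,0,0],-42],[40,[0,0,0],-49],[40,[0,0,0],-56],[40,[0,0,0],-63],[40,[0,0,0],-70]]}'>/dev/null; 
python3 -m pendant '{"plan":[[40,[0,0,0],-7],[40,[0,0,0],-14],[40,[0,0,0],-21],[40,[0,0,0],-28],[40,[0,0,0],-35],[40,[0,0,0],-42],[40,[0,0,0],-49],[40,[0,0,0],-53.5],[40,[0,0,0],-53.5]]}'>/dev/null; python3 h.py -82 145 66
```

```text
t7.25 TCP [-203.7  135.2  166.4] toolx@179.6 j6 0.01 F [0.2 1.3 0.6] w39.8 gf0.0
shift [-121.6   10.5  100.5]
```

```bash
python3 -m pendant '{"plan":[[40,[-40,5,0],0.4],[40,[-80,10,0],0.4],[40,[-120,10,20],0.4],[40,[-122,10,60],0.4],[40,[-122,10,100],0.4],[40,[-122,10,100],0.4],[40,[-127,10,100],0.4]]}'>/dev/null; python3 h.py;
python3 -m pendant '{"plan":[[40,[-5,0,0],0],[40,[-10,0,0],0],[40,[-14,0,0],0],[40,[-18,0,0],0],[40,[-22,0,0],0],[40,[-26,0,0],0],[40,[-29,0,0],0],[40,[-32,0,0],0],[40,[-34,0,0],0],[40,[-36,0,0],0]]}'>/dev/null; python3 h.py
```

```text
t7.83 TCP [-79.4 144.5  64.7] toolx@179.1 j6 0.04 F [0.4 0.3 0.9] w39.9 gf0.0
t8.67 TCP [-54.2 143.1  65.5] toolx@179.0 j6 0.03 F [-53.5   0.1  38.6] w40.2 gf26.2
```

```bash
python3 -m pendant '{"plan":[[40,[0,0,0],0],[40,[10,0,0],0],[40,[10,0,-40],0],[80,[10,10,-80],7],[80,[0,30,-80],14],[80,[0,50,-80],21],[80,[0,70,-80],28],[80,[0,70,-80],35],[80,[0,70,-80],42],[80,[0,70,-80],49]]}'>/dev/null; python3 h.py -30 214 145;python3 seg.py
python3 -m pendant '{"plan":[[80,[0,0,0],7],[80,[0,0,0],14],[80,[0,0,0],21],[80,[0,0,0],28],[80,[0,0,0],35],[80,[0,0,0],40],[80,[0,0,0],40]]}'>/dev/null; python3 h.py 30 214 62
```

```text
t9.50 TCP [-39.6 214.4 147.1] toolx@129.9 j6 1.03 F [ 1.2 -0.8  0.3] w79.9 gf0.0
shift [-6.5  7.1  2.1]
carton [ 35.4 135.3] [ 90.1 150.9] 78.7 2752 ext [-46.  77.] [116. 181.]
t10.13 TCP [-39.6 213.8 146.9] toolx@90.2 j6 1.72 F [-0.1 -0.4  0.5] w80.0 gf0.0
shift [-0.1 69.6 85. ]
```

```bash
python3 -m pendant '{"plan":[[80,[0,35,0],0.2],[80,[0,70,0],0.2],[80,[0,70,30],0.2],[80,[0,70,60],0.2],[80,[0,70,85],0.2],[80,[0,70,85],0.2],[80,[0,70,85],0.2]]}'>/dev/null; python3 h.py;
python3 -m pendant '{"plan":[[80,[-5,0,0],0],[80,[-10,0,0],0],[80,[-14,0,0],0],[80,[-17,0,0],0],[80,[-20,0,0],0],[80,[-23,0,0],0],[80,[-26,0,0],0],[80,[-29,0,0],0],[80,[-32,0,0],0],[80,[-32,0,0],0]]}'>/dev/null; python3 h.py
python3 - <<'E'
from h import *
p,d=vision.camera('wrist'); cv2.imwrite('pics/w1.png',p)
E
```

```text
t10.72 TCP [ 29.1 214.   60.6] toolx@90.2 j6 1.70 F [1.1 0.  0.6] w80.2 gf0.0
t11.55 TCP [ 30.  181.5  61.2] toolx@90.0 j6 1.65 F [-0.3 -0.4 -0.3] w80.1 gf0.0
```

View pics/w1.png

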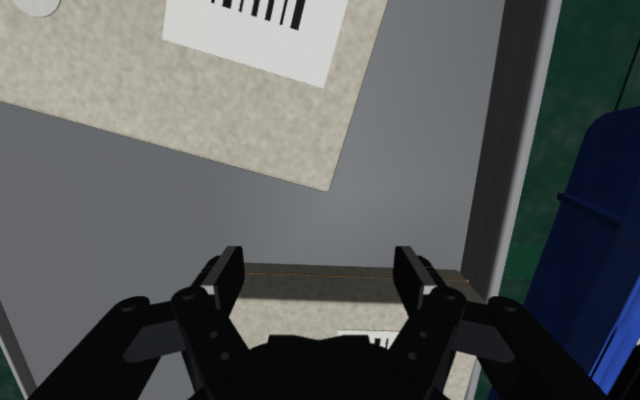

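```bash
cat > wr.py <<'E'
from h import *
m=vision.camera_model('wrist'); p,d=vision.camera('wrist'); S=to_st(world('wrist',d,m)); hsv=cv2.cvtColor(p,cv2.COLOR_BGR2HSV)
k=(d>0)&(abs(S[...,2]-78)<4)&(hsv[...,2]>70)&(hsv[...,1]<80)&(S[...,0]<117)&(S[...,0]>-120)
n,l,s,_=cv2.connectedComponentsWithStats(cv2.morphologyEx(k.astype(np.uint8),cv2.MORPH_OPEN,np.ones((5,5))))
for i in range(1,n):
    if s[i,4]<500: continue
    q=S[l==i]; print(s[i,4],'min',q.min(0).round(1),'max',q.max(0).round(1))
    for x in range(-100,120,20):
        c=q[abs(q[:,0]-x)<3]
        if len(c)>20: print(x,'y',c[:,1].min().round(1),c[:,1].max().round(1),end='; ')
    print()
E
python3 wr.py
```

```text
53380 min [-98.7 224.1  74.4] max [ 53.9 297.1  80.9]
-80 y 256.0 296.9; -60 y 249.9 296.5; -40 y 244.5 296.3; -20 y 238.2 295.8; 0 y 232.3 295.6; 20 y 226.1 295.8; 40 y 238.8 295.8; 
6376 min [-15.8 139.1  74.8] max [ 73.4 170.5  81.7]
0 y 140.9 169.7; 20 y 146.5 168.9; 40 y 146.8 167.9; 60 y 141.4 167.1; 
1001 min [ 98.5 100.   76.3] max [113.3 136.4  79.6]
100 y 102.0 136.2;
```

```bash
python3 -m pendant '{"plan":[[80,[-4,0,0],0],[80,[-8,0,0],0],[80,[-12,0,0],0],[80,[-15,0,0],0],[80,[-15,0,0],0]]}'>/dev/null; python3 h.py;python3 wr.py
```

```text
t12.07 TCP [ 30.1 166.4  61.3] toolx@90.0 j6 1.63 F [-0.5 -0.3  0.7] w79.6 gf0.0
40014 min [-95.  224.4  74.4] max [ 49.2 281.8  80.6]
-80 y 255.6 281.7; -60 y 249.8 281.6; -40 y 243.9 281.0; -20 y 237.9 280.7; 0 y 232.4 280.5; 20 y 226.7 280.5; 40 y 237.0 280.6; 
6876 min [-15.6 123.8  75.4] max [ 73.  155.7  81.7]
0 y 125.4 155.1; 20 y 131.0 155.1; 40 y 131.9 155.0; 60 y 125.8 154.9; 
1126 min [98.5 84.3 76.5] max [115.  121.7  79.4]
100 y 87.7 121.1;
```

```bash
python3 -m pendant '{"plan":[[80,[-6,0,0],0],[80,[-12,0,0],0],[80,[-18,0,0],0],[80,[-24,0,0],0],[80,[-30,0,0],0],[80,[-36,0,0],0],[80,[-42,0,0],0],[80,[-48,0,0],0],[80,[-54,0,0],0],[80,[-60,0,0],0]]}'>/dev/null; python3 h.py;python3 wr.py
```

```text
t12.95 TCP [ 30.1 106.6  61.4] toolx@90.0 j6 1.52 F [0.1 2.5 1.2] w80.3 gf1.0
7063 min [-15.6  64.   74.5] max [73.3 96.2 81.6]
0 y 66.4 95.2; 20 y 71.6 95.8; 40 y 71.6 95.5; 60 y 65.6 95.8; 
1140 min [98.6 24.9 76.5] max [115.   62.1  79.3]
100 y 28.2 62.1;
```

```bash
python3 -m pendant '{"plan":[[80,[-6,0,0],0],[80,[-12,0,0],0],[80,[-18,0,0],0],[80,[-24,0,0],0],[80,[-30,0,0],0],[80,[-36,0,0],0],[80,[-42,0,0],0],[80,[-48,0,0],0],[80,[-54,0,0],0],[80,[-60,0,0],0]]}'>/dev/null; python3 h.py
python3 -m pendant '{"plan":[[80,[-6,0,0],0],[80,[-12,0,0],0],[80,[-18,0,1],0],[80,[-24,0,2],0],[80,[-30,0,3],0],[80,[-36,0,4],0],[80,[-42,0,5],0],[80,[-48,0,6],0],[80,[-54,0,6],0],[80,[-60,0,6],0]]}'>/dev/null; python3 h.py;sed -i 's/-78)<4/-Z)<5/; s/^m=vis/import sys; Z=float(sys.argv[1]) if len(sys.argv)>1 else 78\nm=vis/' wr.py; python3 wr.py 73
```

```text
t13.83 TCP [30.  46.6 61.1] toolx@90.0 j6 1.42 F [-0.2  0.7 -0.3] w80.1 gf0.6
t14.67 TCP [ 29.8 -13.5  54.8] toolx@90.0 j6 1.32 F [-0.1  1.1 -0.4] w79.8 gf0.7
7217 min [-15.7 -56.1  68. ] max [ 72.8 -23.   77.6]
0 y -52.4 -24.3; 20 y -47.9 -24.3; 40 y -47.6 -23.8; 60 y -54.9 -24.6; 
1152 min [ 98.1 -94.2  70.5] max [114.3 -57.7  73.5]
100 y -92.3 -58.4;
```

```bash
python3 -m pendant '{"plan":[[80,[-7,0,0],0],[80,[-14,0,0],0],[80,[-21,0,0],0],[80,[-28,0,0],0],[80,[-35,0,0],0],[80,[-42,0,0],0],[80,[-49,0,0],0],[80,[-56,0,0],0],[80,[-62,0,0],0],[80,[-66,0,0],0]]}'>/dev/null; python3 h.py
python3 -m pendant '{"plan":[[80,[-2,0,0],0],[80,[-4,0,0],0],[80,[-6,0,0],0],[80,[-6,0,0],0]]}'>/dev/null; python3 h.py;python3 wr.py 73
```

```text
t15.55 TCP [ 30.1 -79.6  55. ] toolx@90.0 j6 1.22 F [ 1.1  0.8 -0.1] w80.0 gf0.6
t15.88 TCP [ 30.1 -85.1  55.1] toolx@90.0 j6 1.21 F [-0.1  0.4  0.3] w80.2 gf0.0
7244 min [ -15.5 -127.2   68. ] max [ 73.2 -95.2  77.6]
0 y -125.7 -96.0; 20 y -119.8 -95.8; 40 y -119.2 -96.1; 60 y -125.9 -96.0; 
1146 min [  98.6 -166.4   70. ] max [ 115.  -129.3   73.5]
100 y -163.2 -129.3;
```

```bash
python3 -m pendant '{"plan":[[80,[8,0,0],0],[80,[10,0,-40],0],[40,[20,0,-80],0],[0,[55,-15,-100],0],[0,[93,-32,-100],0],[0,[130,-50,-100],0],[0,[168,-67,-100],0],[0,[205,-85,-100],0],[0,[243,-102,-100],0],[0,[280,-120,-100],0]]}'>/dev/null; python3 h.py;python3 seg.py; python3 h.py -132 276 64
```

```text
t16.77 TCP [-91.3 197.  155.7] toolx@90.0 j6 1.70 F [0.3 0.7 0.8] w0.2 gf0.0
t16.82 TCP [-94.4 202.2 155.7] toolx@90.3 j6 1.71 F [-3.1  2.3 -1.2] w-0.1 gf0.0
shift [ 73.5 -37.   92.2]
```

```bash
python3 -m pendant '{"plan":[[0,[35,-20,0],0],[0,[75,-40,0],0],[0,[76,-40,30],0],[0,[76,-40,60],0],[0,[76,-40,60],0],[0,[76,-40,60],0]]}'>/dev/null; python3 h.py -132 276 64;python3 seg.py
```

```text
t17.32 TCP [-131.5  271.2   94.9] toolx@90.1 j6 1.88 F [ 0.3 -0.4  0.6] w0.1 gf0.0
shift [ 4.8 -0.4 30.9]
carton [-16.3 285.6] [ 91.4 131.9] 73.7 1802 ext [-91. 225.] [ 57. 325.]
```

```bash
python3 -m pendant '{"plan":[[0,[5,0,15],0],[0,[5,0,31],0],[0,[5,0,31],0],[0,[5,6,31],0],[0,[5,12,31],0],[0,[5,17,31],0],[0,[5,22,31],0],[0,[5,27,31],0],[0,[5,32,31],0],[0,[5,36,31],0]]}'>/dev/null; python3 h.py
cat > wr2.py <<'E'
from h import *
m=vision.camera_model('wrist'); p,d=vision.camera('wrist'); S=to_st(world('wrist',d,m)); hsv=cv2.cvtColor(p,cv2.COLOR_BGR2HSV)
k=(d>0)&(abs(S[...,2]-78)<5)&(hsv[...,2]>70)&(hsv[...,1]<80)&(S[...,0]<117)&(S[...,0]>-140)&(S[...,1]<392)
n,l,s,_=cv2.connectedComponentsWithStats(cv2.morphologyEx(k.astype(np.uint8),cv2.MORPH_OPEN,np.ones((5,5))))
for i in range(1,n):
    if s[i,4]>1500:
        q=S[l==i]; print(s[i,4],'min',q.min(0).round(1),'max',q.max(0).round(1),[np.round(v,1) for v in cv2.minAreaRect(q[:,:2].astype(np.float32))])
E
python3 wr2.py; python3 seg.py
```

```text
t18.20 TCP [-93.3 276.2  64.6] toolx@90.0 j6 1.87 F [-0.7  0.2  0.3] w0.1 gf0.6
46901 min [-79.  234.1  73.4] max [ 71.3 351.5  80.3] [array([  1.6, 292.5]), array([ 90.2, 151.9]), np.float64(77.9)]
carton [ 16.6 290.4] [ 91.3 122.9] 78.3 1307 ext [-52. 235.] [ 84. 324.]
```

```bash
python3 -m pendant '{"plan":[[0,[-4,5,0],0],[0,[-6,10,0],0],[0,[-6,15,0],0],[0,[-6,20,0],0],[0,[-6,25,0],0],[0,[-6,29,0],0],[0,[-6,32,0],0],[0,[-6,33,0],0],[0,[-6,33,0],0]]}'>/dev/null; python3 h.py; python3 wr2.py
```

```text
t19.05 TCP [-60.6 270.3  64.4] toolx@90.0 j6 1.84 F [0.8 0.2 0.5] w-0.3 gf0.0
50876 min [-47.  250.9  74.4] max [101.3 348.   80.7] [array([ 28.8, 299.4]), array([ 90.6, 149.5]), np.float64(87.0)]
```

```bash
python3 -m pendant '{"plan":[[0,[10,-6,0],0],[0,[23,-6,0],0],[0,[23,0,0],0],[0,[23,4,0],0],[0,[23,8,0],0],[0,[23,11,0],0],[0,[23,12,0],0]]}'>/dev/null; python3 h.py; python3 wr2.py
```

```text
t19.68 TCP [-48.5 293.2  64.4] toolx@90.0 j6 1.87 F [-0.8 -0.   1.1] w-0.1 gf0.7
41931 min [-35.8 253.7  73.7] max [114.  346.5  82.6] [array([ 39.4, 300.1]), array([ 90.5, 150.3]), np.float64(88.9)]
```

```bash
python3 -m pendant '{"plan":[[0,[0,-8,0],0],[0,[0,-8,-40],0],[40,[0,-8,-78],0],[80,[25,20,-80],0],[80,[50,50,-80],0],[80,[74,87,-80],0],[80,[74,87,-80],0],[80,[74,87,-60],0],[80,[74,87,-50],0],[80,[74,87,-50],0]]}'>/dev/null; python3 h.py 38 367 66; python3 wr2.py
```

```text
t20.57 TCP [ 35.9 366.3 111.3] toolx@90.0 j6 1.95 F [ 0.3 -0.   0.1] w80.2 gf0.0
shift [ 0.8  2.4 45.3]
12302 min [-29.5 271.3  74.3] max [ 98.  346.8  80.5] [array([ 34.2, 309.5]), array([127.5,  75.4]), np.float64(0.5)]
```

```bash
python3 -m pendant '{"plan":[[80,[1,2,20],0],[80,[1,2,45],0],[80,[1,2,45],0],[80,[-5,2,45],0],[80,[-10,2,45],0],[80,[-15,2,45],0],[80,[-20,2,45],0],[80,[-25,2,46],0],[80,[-31,2,47],0],[80,[-37,2,48],0]]}'>/dev/null; python3 h.py
python3 -m pendant '{"plan":[[80,[-6,0,0],0],[80,[-12,0,1],0],[80,[-18,0,2],0],[80,[-24,0,2],0],[80,[-31,0,2],0],[80,[-38,0,2],0],[80,[-45,0,2],0],[80,[-52,0,2],0],[80,[-59,0,2],0],[80,[-66,0,2],0]]}'>/dev/null; python3 h.py; python3 wr.py
```

```text
t21.45 TCP [ 40.3 329.8  67. ] toolx@90.0 j6 1.89 F [0.1 2.  1.1] w79.9 gf0.7
t22.28 TCP [ 40.  263.4  64.4] toolx@90.0 j6 1.78 F [-1.2  0.4 -0.7] w79.6 gf0.3
7574 min [ -6.8 217.5  74.3] max [ 84.3 252.7  81.7]
0 y 217.5 252.2; 20 y 226.8 252.7; 40 y 224.2 252.3; 60 y 228.0 252.3; 80 y 222.8 252.6;
```

```bash
python3 -m pendant '{"plan":[[80,[-8,0,1],0],[80,[-16,0,2],0],[80,[-25,0,3],0],[80,[-34,0,3],0],[80,[-43,0,3],0],[80,[-52,0,3],0],[80,[-61,0,3],0],[80,[-70,0,3],0],[80,[-79,0,3],0],[80,[-86,0,3],0]]}'>/dev/null; python3 h.py; python3 wr.py; python3 seg.py 78 pics/t3.png
```

```text
t23.17 TCP [ 39.9 177.   61.3] toolx@90.0 j6 1.64 F [ 0.   0.7 -0.5] w80.0 gf0.4
7022 min [ -5.7 134.3  74.3] max [ 82.8 166.6  82.7]
0 y 134.3 166.1; 20 y 143.6 166.1; 40 y 139.9 166.2; 60 y 143.6 165.8; 80 y 141.6 166.6; 
carton [40.6 91.7] [ 35.1 150.1] 89.9 943 ext [-35.  74.] [116. 109.]
```

View pics/t3.png

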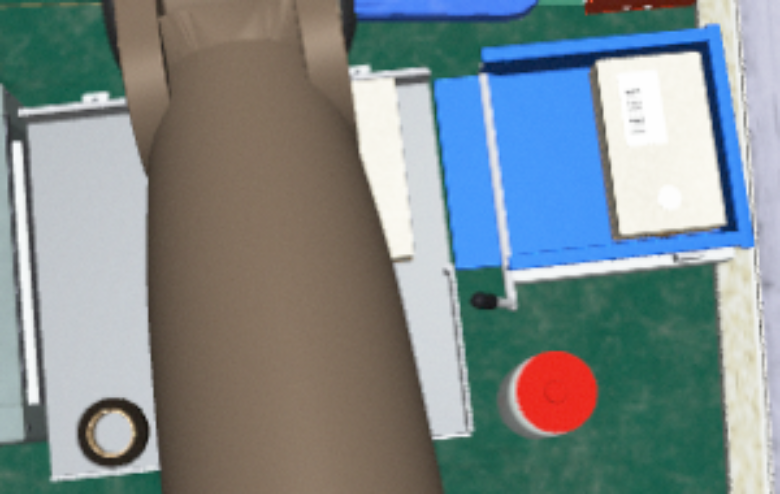

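```bash
python3 -m pendant '{"plan":[[80,[-7,0,0],0],[80,[-14,0,0],0],[80,[-21,0,0],0],[80,[-28,0,0],0],[80,[-35,0,0],0],[80,[-42,0,0],0],[80,[-49,0,0],0],[80,[-56,0,0],0],[80,[-63,0,0],0],[80,[-70,0,0],0]]}'>/dev/null; python3 h.py
python3 -m pendant '{"plan":[[80,[-7,0,0],0],[80,[-14,0,0],0],[80,[-21,0,0],0],[80,[-28,0,0],0],[80,[-35,0,0],0],[80,[-42,0,0],0],[80,[-49,0,0],0],[80,[-56,0,0],0],[80,[-63,0,1],0],[80,[-70,0,2],0]]}'>/dev/null; python3 h.py
python3 -m pendant '{"plan":[[80,[-6,0,1],0],[80,[-12,0,2],0],[80,[-18,0,3],0],[80,[-23,0,3],0],[80,[-26,0,3],0],[80,[-28,0,3],0],[80,[-28,0,3],0]]}'>/dev/null; python3 h.py; python3 wr.py 73
```

```text
t24.10 TCP [ 40.1 107.5  61.4] toolx@90.0 j6 1.52 F [0.7 1.4 1.3] w80.0 gf0.7
t24.93 TCP [40.3 37.6 59.3] toolx@90.0 j6 1.41 F [0.1 1.3 1.5] w79.7 gf0.7
t25.52 TCP [40.   9.7 56. ] toolx@90.0 j6 1.36 F [ 0.5  0.3 -0.4] w80.3 gf0.0
7257 min [ -5.3 -32.4  68. ] max [82.7 -0.9 77.9]
0 y -31.9 -1.5; 20 y -23.0 -0.9; 40 y -26.2 -1.6; 60 y -22.6 -1.5; 80 y -23.4 -1.0;
```

Back face near −1; push slowly until firm.

```bash
python3 -m pendant '{"plan":[[80,[-1,0,0],0],[80,[-2,0,0],0],[80,[-3,0,0],0],[80,[-4,0,0],0],[80,[-4,0,0],0]]}'>/dev/null; python3 h.py;python3 -m pendant '{"plan":[[80,[-1,0,0],0],[80,[-2,0,0],0],[80,[-2,0,0],0]]}'>/dev/null; python3 h.py; python3 wr.py 73
```

```text
t25.98 TCP [40.1  6.2 56.1] toolx@90.0 j6 1.36 F [-0.8  0.1 -0.2] w80.0 gf0.2
t26.23 TCP [40.1  4.3 56.1] toolx@90.0 j6 1.35 F [ 0.   0.9 -0.6] w79.6 gf0.8
7424 min [ -6.  -39.1  68. ] max [83.8 -5.9 76.9]
0 y -39.1 -6.8; 20 y -30.4 -6.8; 40 y -33.2 -6.9; 60 y -29.8 -6.6; 80 y -33.6 -5.9;
```

```bash
for i in 1 2; do python3 -m pendant '{"plan":[[80,[-0.8,0,0],0],[80,[-1.5,0,0],0],[80,[-1.5,0,0],0]]}'>/dev/null; python3 h.py; done; python3 wr.py 73
```

```text
t26.53 TCP [40.1  2.7 56.1] toolx@90.0 j6 1.35 F [ 0.3  2.2 -0.5] w80.2 gf1.0
t26.78 TCP [40.1  1.1 56.1] toolx@90.0 j6 1.35 F [-0.3  1.7 -0.2] w80.0 gf0.9
7381 min [ -6.  -42.2  68. ] max [83.5 -9.  77.2]
0 y -42.2 -9.9; 20 y -33.3 -9.8; 40 y -36.6 -9.7; 60 y -33.1 -9.7; 80 y -36.9 -9.0;
```

```bash
for i in 1 2; do python3 -m pendant '{"plan":[[80,[-0.6,0,0],0],[80,[-1.2,0,0],0],[80,[-1.2,0,0],0]]}'>/dev/null; python3 h.py; done; python3 wr.py 73
```

```text
t27.08 TCP [40.   0.4 56.2] toolx@90.0 j6 1.35 F [-0.7  5.1  0.4] w80.0 gf2.1
t27.33 TCP [39.9  0.3 56.1] toolx@90.1 j6 1.34 F [-1.6  9.6  2.5] w80.3 gf4.2
7436 min [ -5.9 -43.1  68. ] max [ 83.5 -10.2  77.2]
0 y -42.7 -10.7; 20 y -34.0 -10.5; 40 y -36.9 -10.4; 60 y -33.7 -10.8; 80 y -37.2 -10.2;
```

```bash
python3 -m pendant '{"plan":[[80,[8,0,0],0],[80,[12,0,-35],0],[60,[20,0,-75],0],[0,[35,-20,-104],0],[0,[50,-55,-104],0],[0,[60,-90,-104],0],[0,[66,-116,-104],0],[0,[66,-116,-104],0],[0,[66,-116,-104],0]]}'>/dev/null; python3 h.py -76 66 90; python3 seg.py 72 pics/t4.png
```

```text
t28.13 TCP [-76.5  64.5 161. ] toolx@90.0 j6 1.42 F [0.9 0.3 0.2] w-0.3 gf0.0
shift [ 1.5  0.4 71. ]
carton [  39.7 -172.3] [ 44.  150.7] 85.8 1041 ext [ -35. -190.] [ 115. -145.]
```

View pics/t4.png

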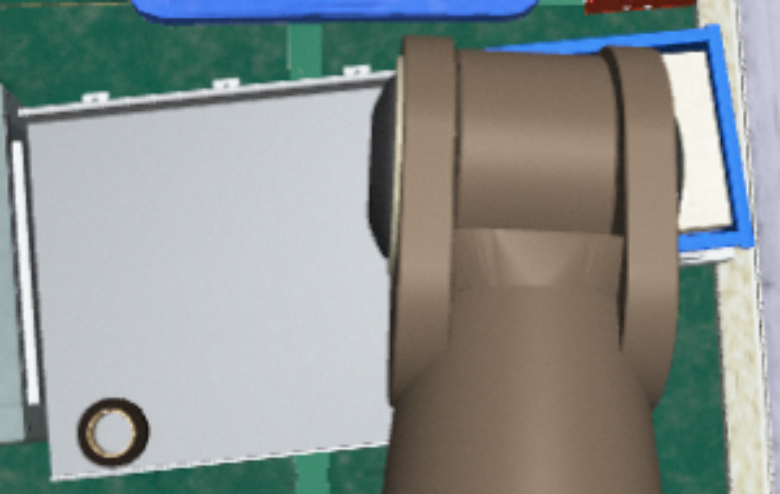

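Carton 1 sits against the tote's back wall (right end at ~725 px). Tape untouched at (113,432). Now shut the front.

```bash
python3 -m pendant '{"plan":[[0,[3,0,30],0],[0,[3,0,60],0],[0,[3,0,71],0],[0,[3,0,71],0],[0,[-3,0,71],0],[0,[-9,0,70],0],[0,[-15,0,69],0],[0,[-21,0,67],0],[0,[-27,0,66],0],[0,[-33,0,65],0]]}'>/dev/null; python3 h.py
python3 -m pendant '{"plan":[[0,[-6,0,-1],0],[0,[-12,0,-2],0],[0,[-18,0,-2],0],[0,[-24,0,0],0],[0,[-29,0,3],0],[0,[-34,0,5],0],[0,[-38,0,7],0],[0,[-42,0,10],0],[0,[-45,0,14],0],[0,[-48,0,18],0]]}'>/dev/null; python3 h.py
python3 -m pendant '{"plan":[[0,[-2,0,2],0],[0,[-4,0,4],0],[0,[-6,0,6],0],[0,[-8,0,6],0],[0,[-8,0,6],0]]}'>/dev/null; python3 h.py
```

```text
t29.02 TCP [-75.5  31.   96.2] toolx@90.0 j6 1.36 F [0.1 1.7 0.3] w-0.1 gf0.8
t29.85 TCP [-75.9 -16.6  76.7] toolx@90.0 j6 1.26 F [0.2 0.2 2.5] w0.0 gf1.0
t30.27 TCP [-76.  -24.5  71. ] toolx@90.0 j6 1.25 F [-0.7 -0.1 -0.5] w0.2 gf0.2
```

```bash
for i in 1 2 3; do python3 -m pendant '{"plan":[[0,[-1.5,0,0],0],[0,[-3,0,0],0],[0,[-3,0,0],0]]}'>/dev/null; python3 h.py; done
```

```text
t30.52 TCP [-75.8 -27.4  71.2] toolx@90.0 j6 1.24 F [-0.1  0.9  1.4] w-0.1 gf0.6
t30.77 TCP [-75.8 -28.6  71.4] toolx@90.1 j6 1.24 F [-1.6  8.8  4.2] w0.3 gf4.9
t31.02 TCP [-75.8 -29.3  71.4] toolx@90.1 j6 1.23 F [-0.  17.9  6.6] w0.0 gf9.4
```

Firm at the stop. Withdraw clear and look.

```bash
python3 -m pendant '{"plan":[[0,[8,0,0],0],[0,[14,0,-10],0],[0,[16,0,-50],0],[0,[16,0,-90],0],[0,[40,-20,-110],0],[0,[70,-50,-110],0],[0,[100,-80,-110],0],[0,[130,-110,-110],0],[0,[160,-140,-110],0],[0,[160,-140,-110],0]]}'>/dev/null; python3 h.py
python3 - <<'E'
from h import *
p,d=vision.camera('top'); a=cv2.resize(p[100:220,340:480],None,fx=3.6,fy=3.6)
S=to_st(world('top',d)); k=(S[...,0]>-78-8)&(S[...,0]<-70)&(S[...,1]>-80)&(S[...,1]<60)&(S[...,2]>60)&(S[...,2]<95); print('lever',np.median(S[k],0).round(1),S[k].min(0).round(1))
hsv=cv2.cvtColor(p,cv2.COLOR_BGR2HSV)
k=(abs(S[...,2]-72)<4)&(hsv[...,1]<70)&(hsv[...,2]>100)&(S[...,1]<5)&(S[...,1]>-195)&(abs(S[...,0]-38)<80); q=S[k]; print('cartons',q.min(0),q.max(0),np.median(q[:,2]))
q=S[(abs(S[...,0]-38)<60)&(abs(S[...,1])<15)&(S[...,2]>70)]; print('front top y',np.percentile(q[:,1],[5,50,95]).round(1),'z',np.median(q[:,2]))
p,d=vision.camera('side'); b=cv2.resize(p[120:220,230:400],None,fx=3.4,fy=3.4)
h=max(a.shape[0],b.shape[0]); a=cv2.resize(a,(390,int(a.shape[0]*390/a.shape[1]))); b=cv2.resize(b,(400,int(b.shape[0]*400/b.shape[1])))
c=np.zeros((max(a.shape[0],b.shape[0]),790,3),np.uint8); c[:a.shape[0],:390]=a; c[:b.shape[0],390:]=b; cv2.imwrite('pics/fin.png',c)
E
```

```text
t31.85 TCP [-220.4  129.   182. ] toolx@90.2 j6 1.55 F [-0.7  0.4 -0.2] w-0.2 gf0.0
lever [-78.2 -50.4  71. ] [-84.3 -69.2  60.1]
cartons [ -34.93214488 -191.20686505   68.00837471] [115.74332902   3.69960606  75.99107256] 72.20702606324635
front top y [-14.4  -1.9   3.3] z 78.77362865450876
```

View pics/fin.png

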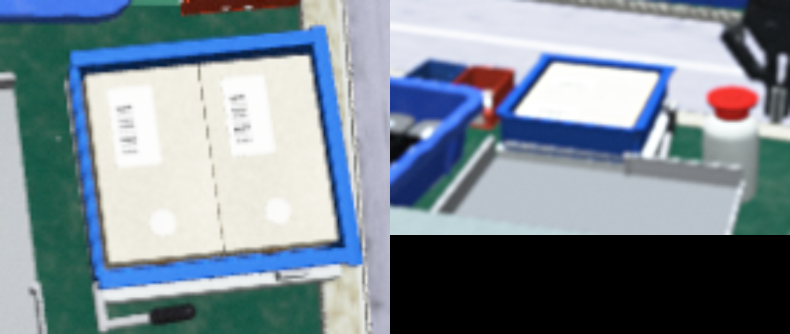

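```bash
python3 -c "
from plant import bot; print(bot.sign_off())"
```

```text
the job is handed in; nothing more can be done
None
```

Both cartons lie flat and fully home in the tote, with the front swung shut behind them and held at its stop. The tape roll was not touched and the bottle is still standing. I handed the job in at about 32 s of the 72 s allowed; the sign-off returned no verdict. The first try at squaring carton 1 jammed it against the fence at about 66 N on the wrist, so I backed off and squared it from behind instead.

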